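Change the filter cartridges at the gas bench

TASK

First take the used, black-capped cartridge out of the blue-framed sloping holder and set it upright, foot down, in the free pocket of the wooden crate. Then drop the blue-capped cartridge into the blue-framed holder and the yellow-capped one into the yellow-framed holder, each foot first and fully home. Leave the green cartridge, the two used ones already in the crate, the jars, the meter, the bottle and the screwdriver where they are, and let go of everything.

Things in the scene. Friction and masses are not known exactly. Their poses are not given: they have to be found in the camera images.
- fresh_blue: new cartridge, white cylinder with a blue cap, standing on the bench, in front of the holders or to the right. 44 mm across, 120 mm high, 0.14 to 0.28 kg; origin at the centre of its foot, z towards the cap; foot tapered from 44 to 36 mm over the lowest 8 mm; cap on the top 38 mm. 
- fresh_yellow: new cartridge, white cylinder with a yellow cap, standing on the bench, at the other of these two places. 44 mm across, 120 mm high, 0.14 to 0.28 kg; origin at the centre of its foot, z towards the cap; foot tapered from 44 to 36 mm over the lowest 8 mm; cap on the top 38 mm. 
- used: used cartridge, grey cylinder with a black cap, at the start seated in the blue-framed holder, its cap end standing 56 mm out of the bore. 44 mm across, 120 mm high, 0.14 to 0.28 kg; origin at the centre of its foot, z towards the cap; foot tapered from 44 to 36 mm over the lowest 8 mm; cap on the top 38 mm. 
- green: good cartridge, white with a green cap, seated in the green-framed holder; leave it there. 44 mm across, 120 mm high, 0.14 to 0.28 kg; origin at the centre of its foot, z towards the cap; foot tapered from 44 to 36 mm over the lowest 8 mm; cap on the top 38 mm. 
- holder_blue: sloping grey holder, a 90 x 90 x 76 mm block tipped 30 degrees towards the holder's own -x (roughly towards the robot), with a blue frame round its mouth. Origin: centre of its underside on the base plate. One round bore, 48 mm across, 64 mm deep, flat bottom; rear support behind it. Fixed. The three holders stand in a row, 130 mm apart, on one plate; their order changes.
- holder_yellow: sloping grey holder, a 90 x 90 x 76 mm block tipped 30 degrees towards the holder's own -x (roughly towards the robot), with a yellow frame round its mouth. Origin: centre of its underside on the base plate. One round bore, 48 mm across, 64 mm deep, flat bottom; rear support behind it. Fixed. The three holders stand in a row, 130 mm apart, on one plate; their order changes.
- holder_green: sloping grey holder, a 90 x 90 x 76 mm block tipped 30 degrees towards the holder's own -x (roughly towards the robot), with a green frame round its mouth. Origin: centre of its underside on the base plate. One round bore, 48 mm across, 64 mm deep, flat bottom; rear support behind it. Fixed. The three holders stand in a row, 130 mm apart, on one plate; their order changes.
- holder_blue_seat (a point): centre of the bottom of the blue holder's bore; its z axis runs along the bore, out of it (30 degrees from vertical), its y axis is horizontal along the row of holders
- holder_yellow_seat (a point): centre of the bottom of the yellow holder's bore; its z axis runs along the bore, out of it (30 degrees from vertical), its y axis is horizontal along the row of holders
- holder_green_seat (a point): centre of the bottom of the green holder's bore; its z axis runs along the bore, out of it (30 degrees from vertical), its y axis is horizontal along the row of holders
- holder_blue_mouth (a point): centre of the mouth of the blue holder's bore; its z axis runs along the bore, out of it (30 degrees from vertical), its y axis is horizontal along the row of holders
- holder_yellow_mouth (a point): centre of the mouth of the yellow holder's bore; its z axis runs along the bore, out of it (30 degrees from vertical), its y axis is horizontal along the row of holders
- crate: wooden crate, 180 x 64 x 66 mm high, fixed, at the left. Origin: centre of its underside; its x axis runs along its row of three square pockets, 52 x 52 mm, 58 mm from centre to centre (at x = -58, 0 and 58 mm), floor 6 mm above the bench, walls 6 mm. Two pockets hold used cartridges, one is free.
- pad: cork disc, 44 mm across, 4 mm thick, fixed on the floor of the crate's free pocket; origin at the centre of its underside
- used_b: used black-capped cartridge standing in a crate pocket, its upper 60 mm above the rim; leave it. 44 mm across, 120 mm high, 0.14 to 0.28 kg; origin at the centre of its foot, z towards the cap; foot tapered from 44 to 36 mm over the lowest 8 mm; cap on the top 38 mm. 
- used_c: another used black-capped cartridge standing in a crate pocket; leave it. 44 mm across, 120 mm high, 0.14 to 0.28 kg; origin at the centre of its foot, z towards the cap; foot tapered from 44 to 36 mm over the lowest 8 mm; cap on the top 38 mm. 
- jar_a: closed green glass jar, 68 mm across, 90 mm high, standing about 80 mm from the blue cartridge (centre to centre); origin: centre of its underside. Leave it.
- jar_b: closed amber glass jar, 68 mm across, 90 mm high, standing about 80 mm from the yellow cartridge (centre to centre); origin: centre of its underside. Leave it.
- meter: yellow hand-held meter, 170 x 70 x 34 mm, lying at the right; origin: centre of its underside. Leave it.
- bottle: amber bottle, 66 mm across, 170 mm high, standing at the far left; origin: centre of its underside. Leave it.
- screwdriver: red-handled screwdriver lying beyond the holders. Leave it.
Things that resemble listed ones, but are neither listed nor needed, are in the scene too. What is shaped like the fresh_yellow but red is not meant. Leave any pink look-alike of the crate alone.

How it is judged:
By the outcome, as a careful person would: the job done as asked, in the order asked, and still so for the second after the job is handed in, with the robot touching nothing.
It also fails if it takes over 72 s, if anything falls off the work surface, if the arm or the gripper's body presses on something with over 40 N, if the wrist force passes 120 N, or if a joint passes its speed limit or range.

ROBOT

A 7-joint arm with a two-finger parallel gripper is mounted at the origin on the work surface. World frame = base frame: x ahead of the robot, y to its left, z up, the work surface at z = 0. Lengths are in m, angles in rad, forces in N, time in s.
With the tool pointing down it reaches from about 0.35 to 0.9 m from the base axis. Payload 19.9 kg.
Tool frame: the origin (TCP) lies on the centre line of the jaws, within the pads' length; the fingertips stand 8 mm ahead of it and the grasp point (between the pads) lies 11 mm behind it; z points along the fingers, y is the line along which they close (so a half turn about z gives the same grasp; the last joint's range is limited). The gripper opens to 85 mm and grips with 20 to 120 N. Pads are 22 mm wide; open, the fingers measure 114 mm over their backs; the gripper's body (76 mm by 85 mm) begins 54 mm behind the grasp point. The pads swing forward as they close: fully open they stand 13 mm farther back than shut.
Start: joints at [-1.337, 0.417, -0.01, 1.614, 0.005, 1.111, -0.053], TCP at [0.17, 0.601, 0.239] pointing down, gripper open.
Joint ranges: [-2.81, 2.81], [-0.39, 2.02], [-1.27, 1.25], [0.06, 2.57], [-1.19, 4.33], [0.19, 2], [-2.82, 2.82]. Speed limits (rad/s): [1.89, 1.89, 2.39, 2.39, 3.01, 3.01, 3.01].

INTERFACE

Orientations are given as a unit quaternion [w, x, y, z].
In Python, from rig import read_state, capture, calibration, sign_off, boxes_of, regions_of gives the robot as it stands.
- The arm moves only by the tool play_rows, never from a script. Its argument "steps" is text: rows parted by semicolons, each of 7 numbers parted by spaces: the shift along the tool's x, y, z scaled (see below), then the turn, a rotation vector about the tool's x, y, z scaled (see below), then the opening, from -1 (shut) to 1 (fully open). In form: tx ty tz rx ry rz jaw; .... A call has 1 to 20 rows; each row is the pose to reach, as a shift and turn from the pose commanded when the call began, along the tool's axes at that moment; what a row does not reach only later rows make up. The controller multiplies each number of a shift by 10 cm and each number of a turn by 45 degrees. A row lasts 1/8 s, in which the tool goes at most 62.5 mm and 10.7 degrees, less where a joint would pass 70% of its speed; a pose out of reach is approached as far as the arm can. A call with a number of a shift or a turn outside -1 to 1 is refused whole. A call with a gripper value outside its range is refused whole. The fingers move at their own pace and stop on an object; "newtons" is the grip in N (left out, the last holds). Time passes only in rows, so rows that repeat a pose let the fingers close. It gives the time, the measured TCP pose, the force, the opening and the grip force at its end, in the units of the state.
- read_state(): the state, without advancing time (a new reading comes with each control period).
- capture(name): name is "scene" or "top" or "wrist"; returns the picture (384x512x3 uint8, red, green, blue); there is no depth.
- calibration(name): a dict with "intrinsics" (3x3 intrinsics, pixels), "origin" and "attitude" of the camera in the world; the wrist camera has in their place "hand_eye" (4x4, takes a point from camera to tool coordinates, whose origin is the TCP and whose axes are the flange's). Camera axes: x right, y down, z forward; pixel columns grow to the right and rows downward; lengths in m; the calibration is good to about 2 mm. A picture is of the moment at which its call begins: read the wrist's pose just before it. calibration takes no time and is no camera call.
- sign_off(): hands the job in; it is judged then, once.
Trained networks look in the newest picture that a camera, given by its name, has taken for a name from the list of things; names that differ only in an ending like _2 or _b are one class to them, and where a whole thing is asked for, a point or a joint stands for the part that bears it (a point fixed in the world has none). Each returns a list of dicts, best first, with "confidence" (0 to 1); they miss things now and then, are a little off and sometimes report something else, mostly with a low value. They report only what shows in the picture. A call takes as long as a camera call. They do not tell look-alikes from the thing itself.
- boxes_of(query, camera): "bbox" ([left, top, right, bottom] in pixels, round what is visible of it).
- regions_of(query, camera): "pixels" (384x512 bool, what is visible of it) and "bbox" ([left, top, right, bottom] in pixels, round what is visible of it).
The state is a dict: "time_s": time; "joint_pos": joint angles; "joint_velocities": joint speeds; "joint_efforts": joint torques, N m; "tcp_pos": TCP position; "orientation": TCP orientation; "force": force on the tool from outside, world axes, zero at the start; "ft_torque": the same for the moment, N m; "finger_gap": opening from 0.0 (shut) to 1.0 (fully open); "gripper_force": force on a finger pad.
Only numpy, scipy, OpenCV 4.12 (cv2) and the standard library are available. Lean on these libraries where they do the work, as an engineer would, in place of code of your own. Each camera call takes 0.05 s, during which the arm holds its last target. There are 200 camera calls.

## Working session

There is one attempt and no reset: what is moved stays moved. The work goes in short steps, Python scripts to look and compute and a tool call to move; the robot and the scene stay as the last step left them, time stands still between calls to the robot, and variables do not carry over. Pictures are saved under pics/ and viewed, at most 13 in all, crops included, and the job is handed in when it is done.

Besides the shell and the picture viewer there is one more tool, called by a JSON object that holds its "name" and its "arguments". play_rows: Moves the arm, as the interface text tells. Its arguments: {"type":"object","properties":{"steps":{"type":"string"},"newtons":{"type":"number"}},"required":["steps"]}

```bash
mkdir -p pics; ls; python3 - <<'E'
from rig import *
import cv2,numpy as np
for n in ("scene","top"):
    im=capture(n); cv2.imwrite(f"pics/{n}0.png",im[:,:,::-1])
    c=calibration(n); print(n,{k:np.round(v,4).tolist() for k,v in c.items()})
    for q in ("fresh_blue","fresh_yellow","used","green","holder_blue","holder_yellow","holder_green","crate","pad","jar_a","jar_b","meter","bottle"):
        print(q,[(np.round(b['bbox']).astype(int).tolist(),round(float(b['confidence']),2)) for b in boxes_of(q,n)[:4]])
print({k:np.round(v,4).tolist() for k,v in calibration("wrist").items()})
s=read_state(); print({k:np.round(v,4).tolist() for k,v in s.items()})
E
```

```text
pics
scene {'intrinsics': [[470.5933, 0.0, 261.8647], [0.0, 470.5933, 181.0183], [0.0, 0.0, 1.0]], 'origin': [1.2646, -0.6887, 0.8858], 'attitude': [-0.3948, 0.8161, 0.3812, -0.1811]}
fresh_blue [([140, 208, 161, 255], 0.86), ([129, 284, 201, 343], 0.67)]
fresh_yellow [([271, 142, 288, 188], 0.9), ([236, 147, 256, 186], 0.58)]
used [([284, 165, 308, 192], 0.79), ([369, 122, 386, 145], 0.7), ([351, 117, 367, 141], 0.68)]
green [([323, 151, 345, 177], 0.66)]
holder_blue [([278, 182, 332, 234], 0.72)]
holder_yellow [([235, 196, 289, 255], 0.88), ([139, 209, 162, 253], 0.61)]
holder_green [([315, 166, 366, 212], 0.75), ([235, 198, 292, 250], 0.21), ([127, 283, 202, 344], 0.21)]
crate [([330, 120, 388, 166], 0.94), ([258, 101, 312, 141], 0.62)]
pad []
jar_a [([122, 200, 146, 240], 0.8), ([258, 135, 283, 172], 0.77)]
jar_b [([122, 200, 146, 240], 0.8), ([258, 135, 283, 172], 0.77)]
meter [([128, 284, 202, 345], 0.71), ([280, 178, 328, 233], 0.42)]
bottle [([366, 121, 388, 147], 0.67), ([256, 136, 280, 172], 0.41), ([278, 181, 326, 237], 0.4)]
top {'intrinsics': [[465.8748, 0.0, 260.082], [
[... 910 characters left out ...]
, 91, 165, 132], 0.65)]
{'intrinsics': [[310.6923, 0.0, 256.1344], [0.0, 310.6923, 191.673], [0.0, 0.0, 1.0]], 'hand_eye': [[0.001, -0.9485, -0.3169, 0.0814], [1.0, 0.0011, -0.0, 0.0005], [0.0004, -0.3169, 0.9485, -0.1337], [0.0, 0.0, 0.0, 1.0]]}
{'time_s': 1.4, 'joint_pos': [-1.3365, 0.4174, -0.0103, 1.6136, 0.0047, 1.1107, -0.053], 'joint_velocities': [-0.0001, 0.0004, 0.0004, 0.0006, -0.0015, -0.0002, -0.0003], 'joint_efforts': [0.0001, -86.4206, 0.6784, -43.5212, 0.0192, 0.0019, -0.0], 'tcp_pos': [0.1702, 0.6014, 0.2392], 'orientation': [0.0, 0.1375, 0.9905, -0.0001], 'force': [-0.2494, 0.1503, -0.3734], 'ft_torque': [-0.0427, 0.0065, -0.0117], 'gripper_force': 0.0, 'finger_gap': 0.9983}
```

View pics/top0.png

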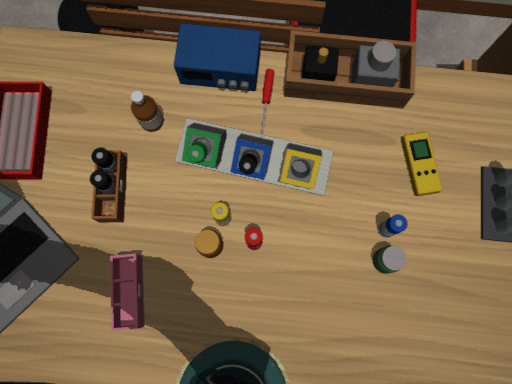

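View pics/scene0.png

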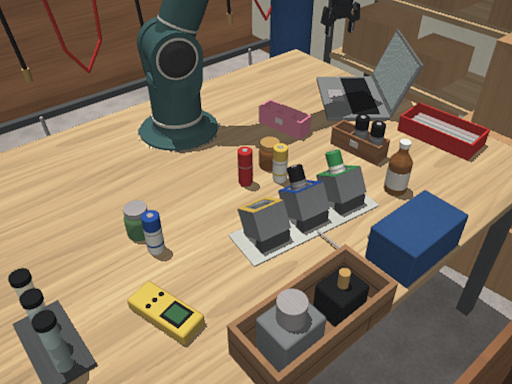

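Top view: holders left to right are green (205,147), blue (251,158) and yellow (301,168). The crate is at (108,187) with its free pocket at the near end (107,207). Fresh yellow is at (220,211), the red decoy at (254,237) and fresh blue at (397,224). The scene view agrees; the pink crate and red cylinder are decoys.

```bash
cat > h.py <<'E'
import numpy as np,cv2
from rig import *
from scipy.spatial.transform import Rotation as R
from scipy.optimize import least_squares
def rot(q): return R.from_quat([q[1],q[2],q[3],q[0]]).as_matrix()
def cam(n,s=None):
    c=calibration(n);K=np.array(c['intrinsics'])
    if n=='wrist':
        T=np.eye(4);T[:3,:3]=rot(s['orientation']);T[:3,3]=s['tcp_pos'];T=T@np.array(c['hand_eye']);return K,T[:3,3],T[:3,:3]
    a=np.array(c['attitude']);return K,np.array(c['origin']),rot(a) if a.size==4 else a
def proj(C,P):
    K,o,A=C;p=(np.atleast_2d(P)-o)@A;q=p@K.T;return q[:,:2]/q[:,2:]
def ray(C,uv,z):
    K,o,A=C;d=A@np.linalg.inv(K)@np.array([uv[0],uv[1],1.]);return o+d*(z-o[2])/d[2]
HUE={'blue':(105,130),'yellow':(22,34),'green':(50,80)}
def mask(im,col,box,pad=3):
    hsv=cv2.cvtColor(im,cv2.COLOR_RGB2HSV);lo,hi=HUE.get(col,(0,180))
    if col=='black': m=(hsv[...,2]<45)
    else: m=(hsv[...,0]>=lo)&(hsv[...,0]<=hi)&(hsv[...,1]>140)&(hsv[...,2]>50)
    z=np.zeros(m.shape,np.uint8);l,t,r,b=[int(v) for v in box];z[t-pad:b+pad,l-pad:r+pad]=1
    m=m.astype(np.uint8)*z
    n,lab,st,_=cv2.connectedComponentsWithStats(m)
    return (lab==1+np.argmax(st[1:,4])) if n>1 else m>0
def hb(pts):
    h=cv2.convexHull(np.asarray(pts,np.float32));M=cv2.moments(h);return np.array([M['m10']/M['m00'],M['m01']/M['m00']]),h[:,0]
def maskfeat(m):
    v,u=np.nonzero(m);p=np.c_[u,v].astype(float);p=np.r_[p+[.5,.5],p-[.5,.5],p+[.5,-.5],p+[-.5,.5]]
    c,h=hb(p);return np.r_[c,h.min(0),h.max(0)]
def feat(C,P):
    c,h=hb(proj(C,P));return np.r_[c,h.min(0),h.max(0)]
t=np.linspace(0,2*np.pi,48,endpoint=False)
def cyl(z0,z1,r=.022): return np.concatenate([np.c_[r*np.cos(t),r*np.sin(t),0*t+z] for z in (z0,z1)])
E
python3 - <<'E'
from h import *
I={n:cv2.imread(f'pics/{n}0.png')[:,:,::-1].copy() for n in('scene','top')};C={n:cam(n) for n in I}
print('fwd',C['top'][2][:,2])
def fitcap(col,bx):
    f={n:maskfeat(mask(I[n],col,b)) for n,b in bx.items()}
    r=least_squares(lambda p:np.concatenate([feat(C[n],cyl(.082,.12)+[p[0],p[1],p[2]])-f[n] for n in f]),[.5,0,0]);return r
for col,bx in(('blue',{'scene':(140,208,161,255),'top':(384,214,408,236)}),('yellow',{'scene':(271,142,288,188),'top':(212,202,232,226)})):
    r=fitcap(col,bx);print('fresh',col,np.round(r.x,4),'res',np.round(r.fun,1))
# holders: coloured frames
B={'blue':{'scene':(278,182,332,234),'top':(230,133,271,182)},'yellow':{'scene':(235,196,289,255),'top':(283,140,328,190)}}
F={}
for col in B:
    for n in B[col]: F[col,n]=maskfeat(mask(I[n],col,B[col][n]));print(col,n,np.round(F[col,n],1))
sq=np.array([[x,y,0] for x in(-.045,.045) for y in(-.045,.045)])
def frame(yaw): return R.from_euler('z',yaw).as_matrix()@R.from_euler('y',-30,degrees=True).as_matrix()
def mo(p,col): 
    return p[:3]+ (np.array([0,0,0]) if col=='blue' else R.from_euler('z',p[3]).as_matrix()@np.array([0,-.13,0]))
def res(p): return np.concatenate([feat(C[n],sq@frame(p[3]).T+mo(p,c))-F[c,n] for c,n in F])
r=least_squares(res,[.6,0,.1,0],loss='soft_l1');print('row blue mouth, yaw',np.round(r.x,4));print(np.round(res(r.x).reshape(-1,6),1));print('yellow mouth',mo(r.x,'yellow'))
for b in((92,150,118,170),(89,170,117,193)):
    m=mask(I['top'],'black',b,1);f=maskfeat(m);print('used bc',np.round(f,1),ray(C['top'],f[:2],.107))
for uv in((107,207),(95,221),(119,221),(122,152)): print('crate',uv,ray(C['top'],uv,.066))
for uv in((208,242),(254,237),(391,259)): print('jar/red',uv,ray(C['top'],uv,.09))
E
```

```text
fwd [ 0.22341556  0.01889107 -0.97454021]
fresh blue [ 0.4573 -0.3565 -0.0025] res [ 0.  -0.  -0.5 -1.4  0.2  0.6 -0.4 -0.1 -3.1 -0.8  1.3  0.3]
fresh yellow [ 0.4418  0.0787 -0.0009] res [ 0.3 -0.   0.  -0.3  0.5  0.1  0.2  0.1 -0.2 -0.2  0.8  0.1]
blue scene [300.  186.1 278.5 179.5 321.5 192.5]
blue top [250.3 158.5 230.5 138.5 270.5 178.5]
yellow scene [259.8 204.1 238.5 196.5 281.5 212.5]
yellow top [300.1 168.5 279.5 148.5 320.5 188.5]
row blue mouth, yaw [ 0.5809  0.0201  0.0957 -0.0143]
[[-1.3 -1.6 -2.4 -2.1  0.  -0.7]
 [-0.5  1.8  0.2  2.7 -1.2  1.1]
 [ 1.1  0.6 -0.9 -0.2  3.1  1. ]
 [ 0.6 -2.3  1.4 -1.3  0.4 -3. ]]
yellow mouth [ 0.57904555 -0.10989052  0.09569797]
used bc [104.2 159.8  91.5 148.5 116.5 170.5] [0.54101081 0.38345716 0.107     ]
used bc [103.6 180.8  89.5 168.5 115.5 193.5] [0.4871418  0.37525189 0.107     ]
crate (107, 207) [0.42900026 0.36936141 0.066     ]
crate (95, 221) [0.39030724 0.39308372 0.066     ]
crate (119, 221) [0.3966768  0.33285252 0.066     ]
crate (122, 152) [0.57747852 0.35638353 0.066     ]
jar/red (208, 242) [0.36521357 0.09953186 0.09      ]
jar/red (254, 237) [ 0.38928321 -0.01135984  0.09      ]
jar/red (391, 259) [ 0.37091218 -0.34921655  0.09      ]
```

```bash
cat >> h.py <<'E'
def Rt(yaw,tilt): # tool y ~ row y, tool z tipped 'tilt' deg forward from down
    return R.from_euler('z',yaw).as_matrix()@R.from_euler('y',-tilt,degrees=True).as_matrix()@np.diag([-1,1,-1.])
def plan(*T):
    s=read_state();R0=rot(s['orientation']);p0=np.array(s['tcp_pos'])
    for p,Rm in T:
        d=R0.T@(np.array(p)-p0);w=R.from_matrix(R0.T@Rm).as_rotvec()
        print('row',np.round(d/.1,3),np.round(w/(np.pi/4),3),'|d| mm %.0f deg %.0f'%(1e3*np.linalg.norm(d),np.degrees(np.linalg.norm(w))))
E
python3 -c "
from h import *
plan(((.44,.375,.28),Rt(.15,0)))"
```

```text
row [-3.213 -1.443 -0.407] [-0.     0.    -0.542] |d| mm 355 deg 24
```

{"name": "play_rows", "arguments": {"steps": "-0.4 -0.18 -0.05 0 0 0 1; -0.8 -0.36 -0.1 0 0 0 1"}}

```text
time_s: 1.65
tcp_pos: [0.238, 0.5442, 0.2493]
orientation: [0.0, 0.137, 0.991, -0.0]
force: [1.0, 0.4, -0.1]
finger_gap: 1.0
gripper_force: 0.0
```

{"name": "play_rows", "arguments": {"steps": "-0.4 -0.18 -0.05 0 0 0 1; -0.8 -0.36 -0.1 0 0 0 1"}}

```text
time_s: 1.9
tcp_pos: [0.3055, 0.4875, 0.2596]
orientation: [0.0, 0.137, 0.991, 0.0]
force: [0.1, 0.3, 0.4]
finger_gap: 1.0
gripper_force: 0.0
```

{"name": "play_rows", "arguments": {"steps": "-0.4 -0.18 -0.05 0 0 0 1; -0.8 -0.36 -0.1 0 0 0 1"}}

```text
time_s: 2.15
tcp_pos: [0.3727, 0.4311, 0.2696]
orientation: [0.0, 0.137, 0.991, 0.0]
force: [1.0, -0.1, 0.3]
finger_gap: 1.001
gripper_force: 0.0
```

{"name": "play_rows", "arguments": {"steps": "-0.4 -0.18 -0.05 0 0 -0.2 1; -0.8 -0.36 -0.1 0 0 -0.4 1; -0.8 -0.36 -0.1 0 0 -0.54 1; -0.8 -0.36 -0.1 0 0 -0.54 1; -0.8 -0.36 -0.1 0 0 -0.54 1"}}

```text
time_s: 2.78
tcp_pos: [0.4384, 0.3761, 0.2792]
orientation: [-0.0, -0.073, 0.997, -0.0]
force: [-0.2, -1.0, 0.2]
finger_gap: 1.005
gripper_force: 0.0
```

```bash
python3 - <<'E'
from h import *
s=read_state();im=capture('wrist');cv2.imwrite('pics/w1.png',im[:,:,::-1])
np.save('w1.npy',np.r_[s['tcp_pos'],s['orientation']])
plan(((.44,.0201,.30),Rt(0,0)),((.48,.0201,.27),Rt(0,30)))
E
```

```text
row [ 0.506 -3.524 -0.207] [-0.    -0.     0.187] |d| mm 357 deg 8
row [ 0.11  -3.583  0.093] [ 0.049 -0.666  0.183] |d| mm 359 deg 31
```

View pics/w1.png

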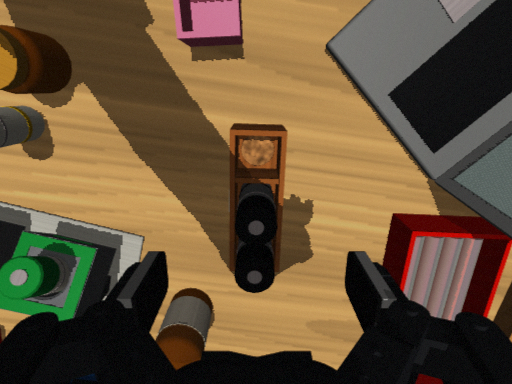

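Wrist view: the free pocket has its cork at about (258,152) and near rim corners (231,125) and (286,125). The two black caps are at (257,227) and (255,278).

{"name": "play_rows", "arguments": {"steps": "0.07 -0.45 -0.03 0 0 0 1; 0.13 -0.88 -0.05 0 0 0 1"}}

```text
time_s: 3.08
tcp_pos: [0.4386, 0.286, 0.2842]
orientation: [-0.0, -0.074, 0.997, -0.0]
force: [1.0, 0.0, 0.6]
finger_gap: 0.999
gripper_force: 0.0
```

{"name": "play_rows", "arguments": {"steps": "0.07 -0.45 -0.03 0 0 0 1; 0.13 -0.88 -0.05 0 0 0 1"}}

```text
time_s: 3.32
tcp_pos: [0.4388, 0.1967, 0.2895]
orientation: [0.0, -0.074, 0.997, 0.0]
force: [0.1, -0.4, 0.1]
finger_gap: 0.997
gripper_force: 0.0
```

{"name": "play_rows", "arguments": {"steps": "0.07 -0.45 -0.03 0 0 0 1; 0.13 -0.88 -0.05 0 0 0 1"}}

```text
time_s: 3.58
tcp_pos: [0.439, 0.1077, 0.2946]
orientation: [0.0, -0.074, 0.997, 0.0]
force: [1.0, -0.2, 1.2]
finger_gap: 1.002
gripper_force: 0.0
```

{"name": "play_rows", "arguments": {"steps": "0.07 -0.45 0 0 -0.2 0.06 1; 0.1 -0.88 0 0 -0.4 0.12 1; 0 -0.94 0.25 0.05 -0.66 0.18 1; -0.28 -0.94 0.25 0.05 -0.67 0.18 1; -0.28 -0.94 0.25 0.05 -0.67 0.18 1; -0.28 -0.94 0.25 0.05 -0.67 0.18 1"}}

```text
time_s: 4.32
tcp_pos: [0.4808, 0.0202, 0.2695]
orientation: [0.26, -0.002, 0.966, 0.0]
force: [0.3, 1.2, -0.6]
finger_gap: 1.0
gripper_force: 0.0
```

```bash
python3 - <<'E'
from h import *
s=read_state();im=capture('wrist');cv2.imwrite('pics/w2.png',im[:,:,::-1])
np.save('w2.npy',np.r_[s['tcp_pos'],s['orientation']])
print(s['tcp_pos'],rot(s['orientation'])[:,2],s['joint_pos'])
w=np.load('w1.npy');C=cam('wrist',dict(tcp_pos=w[:3],orientation=w[3:]))
for uv in((230.5,124.5),(286.5,124.5),(229.5,180),(285.5,230)):print('rim',ray(C,uv,.066))
print('pad',ray(C,(258,152),.01))
im1=cv2.imread('pics/w1.png');h=cv2.cvtColor(im1,cv2.COLOR_BGR2HSV)
for y in (130,150,160):print([tuple(int(q) for q in h[y,x]) for x in range(226,292,3)])
E
```

```text
[0.48079305 0.02020061 0.2694939 ] [ 0.50272139  0.0009038  -0.86444803] [-0.41960562 -0.14101081  0.24493452  2.28622577  0.25438147  0.48375271
  1.21132981]
rim [0.39936559 0.34241947 0.066     ]
rim [0.3903037  0.40327156 0.066     ]
rim [0.46257409 0.34897846 0.066     ]
rim [0.51595003 0.42472495 0.066     ]
pad [0.4360211  0.37881756 0.01      ]
[(18, 138, 190), (16, 149, 181), (13, 198, 142), (12, 191, 143), (13, 192, 142), (13, 192, 142), (12, 189, 144), (12, 190, 141), (13, 203, 137), (13, 192, 118), (12, 194, 117), (13, 199, 118), (12, 193, 95), (12, 199, 96), (12, 192, 89), (11, 198, 76), (12, 198, 76), (11, 172, 71), (12, 180, 58), (11, 200, 60), (15, 161, 108), (18, 134, 202)]
[(16, 139, 92), (16, 156, 88), (12, 191, 151), (12, 205, 46), (12, 191, 95), (14, 171, 152), (14, 156, 163), (14, 165, 141), (15, 163, 144), (14, 160, 174), (14, 156, 142), (14, 164, 137), (14, 165, 139), (15, 161, 144), (15, 163, 156), (14, 157, 156), (13, 186, 129), (12, 195, 72), (12, 183, 57), (12, 193, 149), (14, 161, 158), (17, 142, 167)]
[(16, 140, 84), (15, 164, 76), (12, 197, 66), (14, 220, 36), (14, 197, 57), (12, 197, 150), (12, 193, 127), (14, 158, 173), (14, 158, 169), (14, 159, 157), (14, 170, 138), (14, 156, 98), (14, 159, 120), (14, 163, 136), (14, 164, 154), (12, 196, 134), (13, 199, 141), (7, 165, 34), (12, 196, 100), (12, 197, 146), (17, 141, 194), (17, 137, 198)]
```

View pics/w2.png

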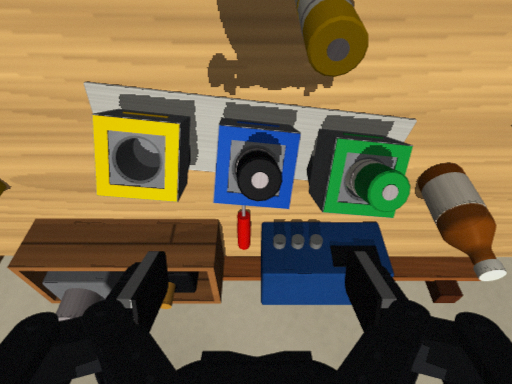

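Wrist view 2 shows the yellow frame centred at (137,156) with an empty bore, the blue frame at (257,165) with the black cap at (260,178), and the green frame at (366,176) with its cap at (386,190).

```bash
cat > row.py <<'E'
from h import *
w=np.load('w2.npy');C=cam('wrist',dict(tcp_pos=w[:3],orientation=w[3:]));im=cv2.imread('pics/w2.png')[:,:,::-1].copy()
def corners(m):
    h=cv2.convexHull(np.argwhere(m)[:,::-1].astype(np.float32));
    for e in np.linspace(2,20,60):
        a=cv2.approxPolyDP(h,e,True)[:,0]
        if len(a)==4:break
    c=a.mean(0); a=a+np.sign(a-c)*.5
    return a[np.argsort(np.arctan2(*(a-c).T[::-1]))]
bx={'yellow':(94,112,190,200),'blue':(213,120,300,208),'green':(322,132,412,217)};D={c:corners(mask(im,c,b)) for c,b in bx.items()}
off={'yellow':-.13,'blue':0,'green':.13}
sq=np.array([[x,y,0] for x,y in((-1,-1),(-1,1),(1,1),(1,-1))])*.045
def model(p,c):
    Rz=R.from_euler('z',p[3]).as_matrix();F=Rz@R.from_euler('y',-30,degrees=True).as_matrix()
    return p[:3]+Rz@[0,off[c],0],F
def res(p,use=('yellow','blue','green')):
    out=[]
    for c in use:
        o,F=model(p,c);q=proj(C,sq*p[4]@F.T+o);q=q[np.argsort(np.arctan2(*(q-q.mean(0)).T[::-1]))];out.append(q-D[c])
    return np.concatenate(out).ravel()
if __name__=='__main__':
    for c in D:print(c,D[c].tolist())
    for use in(('yellow','blue','green'),('yellow','blue')):
        r=least_squares(lambda p:res(p,use),[.58,.02,.096,0,1],loss='soft_l1');print(np.round(r.x,4));print(np.round(res(r.x,use),1).reshape(-1,8))
    for c in off:print(c,model(r.x,c)[0].round(4))
    for uv in((338,48),):print('yellow cart top',ray(C,uv,.12))
    o,F=model(r.x,'blue');print('cap top px expected',proj(C,o+F@[0,0,.056]),'green',proj(C,model(r.x,'green')[0]+F@[0,0,.056]))
    w=np.load('w1.npy');C1=cam('wrist',dict(tcp_pos=w[:3],orientation=w[3:]))
    for uv in((257,227.5),(255.5,277.5)):print('cap',ray(C1,uv,.126))
E
python3 row.py
```

```text
yellow [[91.5, 114.5], [179.5, 123.5], [176.5, 201.5], [95.5, 194.5]]
blue [[219.5, 124.5], [299.5, 133.5], [288.5, 208.5], [213.5, 202.5]]
green [[336.5, 138.5], [411.5, 145.5], [392.5, 217.5], [322.5, 211.5]]
[ 0.5893  0.0199  0.0945 -0.1172  0.9811]
[[ 0.4 -0.8 -0.7 -1.1  0.2 -1.   1.2 -0.2]
 [-1.1  1.8 -0.1  0.9 -0.3  0.6 -0.2  0.8]
 [-0.2 -0.4  0.5  0.1  0.4 -0.3  0.   0.2]]
[ 0.5878  0.0202  0.0955 -0.1121  0.9788]
[[-0.  -0.6 -1.  -1.3  0.2 -1.   1.2  0. ]
 [-1.1  1.6  0.2  0.3  0.3  0.3  0.1  0.7]]
yellow [ 0.5733 -0.1089  0.0955]
blue [0.5878 0.0202 0.0955]
green [0.6024 0.1494 0.0955]
yellow cart top [0.44160133 0.07907288 0.12      ]
cap top px expected [[258.62276642 184.53753141]] green [[389.45099428 195.04776122]]
cap [0.49008682 0.38529696 0.126     ]
cap [0.54851308 0.39242147 0.126     ]
```

```bash
cat >> h.py <<'E'
YAW=-.115;M={'blue':np.array([.5885,.020,.095]),'yellow':np.array([.5738,-.109,.095])}
F=R.from_euler('z',YAW).as_matrix()@R.from_euler('y',-30,degrees=True).as_matrix();RH=Rt(YAW,30)
def at(c,h,dx=0): return (M[c]+F@[dx,0,h],RH)
E
python3 -c "
from h import *
print(RH[:,2],F[:,2])
plan(at('blue',.11,-.001),at('blue',.015,-.001))"
```

```text
[ 0.49669739 -0.05737334 -0.8660254 ] [-0.49669739  0.05737334  0.8660254 ]
row [-0.05   0.062  0.952] [0.075 0.004 0.131] |d| mm 96 deg 7
row [-0.044  0.006  1.901] [0.075 0.004 0.131] |d| mm 190 deg 7
```

{"name": "play_rows", "arguments": {"steps": "0 0.03 0.45 0.075 0 0.13 1; -0.05 0.06 0.92 0.075 0 0.13 1; -0.05 0.06 0.92 0.075 0 0.13 1; -0.05 0.06 0.92 0.075 0 0.13 1"}}

```text
time_s: 4.88
tcp_pos: [0.5313, 0.0259, 0.1931]
orientation: [0.26, 0.055, 0.964, -0.015]
force: [-0.5, 0.2, -1.1]
finger_gap: 1.001
gripper_force: 0.0
```

```bash
python3 - <<'E'
from h import *
plan(at('blue',.015,-.001))
s=read_state();im=capture('wrist');cv2.imwrite('pics/w3.png',im[:,:,::-1]);C=cam('wrist',s)
p=at('blue',.056,-.001)[0];q=proj(C,p+(F[:,:2]@(.022*np.c_[np.cos(t),np.sin(t)].T)).T);print(q.min(0),q.max(0))
cv2.polylines(im,[np.round(q).astype(int)],True,(255,0,255));cv2.imwrite('pics/w3b.png',im[:,:,::-1])
E
```

```text
row [0.007 0.007 0.986] [-0.001  0.005  0.001] |d| mm 99 deg 0
[223.24151053 184.71132534] [289.13396251 245.53015909]
```

View pics/w3b.png

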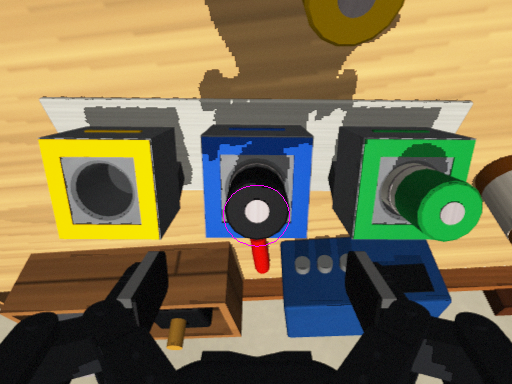

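Wrist view 3: the used cap's top is at (257,211), the predicted circle at (256,215). That agrees to about 3 mm and no finger is in the way.

{"name": "play_rows", "arguments": {"steps": "0.02 0.01 0.4 0 0 0 1; 0.02 0.01 0.7 0 0 0 1; 0.02 0.01 0.98 0 0 0 1; 0.02 0.01 0.98 0 0 0 1; 0.02 0.01 0.98 0 0 0 0; 0.02 0.01 0.98 0 0 0 -1; 0.02 0.01 0.98 0 0 0 -1; 0.02 0.01 0.98 0 0 0 -1; 0.02 0.01 0.98 0 0 0 -1", "newtons": 60}}

```text
time_s: 6.05
tcp_pos: [0.5793, 0.0216, 0.1085]
orientation: [0.261, 0.055, 0.964, -0.016]
force: [-9.0, -1.0, 16.2]
finger_gap: 0.497
gripper_force: 58.0
```

{"name": "play_rows", "arguments": {"steps": "0 0 -0.3 0 0 0 -1; 0 0 -0.6 0 0 0 -1; 0 0 -1 0 0 0 -1"}}

```text
time_s: 6.42
tcp_pos: [0.5277, 0.0279, 0.1939]
orientation: [0.26, 0.055, 0.964, -0.015]
force: [1.6, -0.4, -1.6]
finger_gap: 0.502
gripper_force: 62.3
```

{"name": "play_rows", "arguments": {"steps": "0 0 -0.4 0 0 0 -1; 0 0 -0.6 0 0 0 -1; 0 0 -0.6 0 0 0 -1"}}

```text
time_s: 6.8
tcp_pos: [0.4988, 0.031, 0.2466]
orientation: [0.262, 0.055, 0.963, -0.016]
force: [0.2, -0.5, -2.7]
finger_gap: 0.503
gripper_force: 62.3
```

```bash
python3 - <<'E'
from h import *
plan(((.42,.16,.29),Rt(.03,0)),((.43,.378,.28),Rt(.14,0)))
E
```

```text
row [ 0.581  1.191 -0.846] [-0.05   0.674 -0.179] |d| mm 157 deg 31
row [ 0.759  3.368 -0.837] [-0.087  0.672 -0.316] |d| mm 355 deg 34
```

{"name": "play_rows", "arguments": {"steps": "0.15 0.2 -0.3 -0.01 0.17 -0.04 -1; 0.3 0.4 -0.55 -0.03 0.34 -0.09 -1; 0.45 0.7 -0.8 -0.04 0.52 -0.13 -1; 0.58 0.95 -0.85 -0.05 0.674 -0.18 -1; 0.58 0.95 -0.85 -0.05 0.674 -0.18 -1; 0.58 0.95 -0.85 -0.05 0.674 -0.18 -1"}}

```text
time_s: 7.55
tcp_pos: [0.4175, 0.1354, 0.2882]
orientation: [-0.002, -0.015, 1.0, -0.0]
force: [0.2, 0.3, -1.9]
finger_gap: 0.504
gripper_force: 62.3
```

```bash
python3 - <<'E'
from h import *
print(read_state()['tcp_pos'],rot(read_state()['orientation'])[:,2])
plan(((.42,.378,.27),Rt(.14,0)))
E
```

```text
[0.41749632 0.13537707 0.28819166] [-3.01634139e-03 -1.77478773e-04 -9.99995435e-01]
row [-0.098  2.424  0.181] [ 0.    -0.004 -0.14 ] |d| mm 243 deg 6
```

{"name": "play_rows", "arguments": {"steps": "0 0.5 0.05 0 0 0 -1; 0 0.95 0.1 0 0 0 -1"}}

```text
time_s: 7.8
tcp_pos: [0.4147, 0.2311, 0.2789]
orientation: [-0.0, -0.014, 1.0, -0.0]
force: [0.8, -0.3, -1.8]
finger_gap: 0.504
gripper_force: 62.4
```

{"name": "play_rows", "arguments": {"steps": "0 0.5 0.05 0 0 0 -1; -0.05 0.95 0.08 0 0 0 -1"}}

```text
time_s: 8.05
tcp_pos: [0.4167, 0.3267, 0.2708]
orientation: [-0.001, -0.015, 1.0, -0.0]
force: [1.7, -1.6, -2.0]
finger_gap: 0.504
gripper_force: 62.4
```

{"name": "play_rows", "arguments": {"steps": "-0.03 0.4 0 0 0 -0.1 -1; -0.05 0.52 0 0 0 -0.14 -1; -0.05 0.52 0 0 0 -0.14 -1; -0.05 0.52 0 0 0 -0.14 -1"}}

```text
time_s: 8.55
tcp_pos: [0.4205, 0.3767, 0.2711]
orientation: [-0.001, -0.069, 0.998, -0.0]
force: [0.5, 0.7, -2.7]
finger_gap: 0.504
gripper_force: 62.5
```

```bash
python3 - <<'E'
from h import *
s=read_state();im=capture('wrist');C=cam('wrist',s);print(s['tcp_pos'])
Rz=R.from_euler('z',.14).as_matrix();c=np.array([.429,.378,0])
for hw,z in((.026,.066),(.032,.066)):
    q=proj(C,(np.array([[-hw,-hw,z],[hw,-hw,z],[hw,hw,z],[-hw,hw,z]])@Rz.T+c)[:]);cv2.polylines(im,[np.round(q).astype(int)],True,(0,255,255))
np.save('w4.npy',np.r_[s['tcp_pos'],s['orientation']])
z=im[60:340,120:400];cv2.imwrite('pics/w4.png',cv2.resize(z,(560,560),interpolation=cv2.INTER_NEAREST)[:,:,::-1])
E
```

```text
[0.42052037 0.37668645 0.2711081 ]
```

View pics/w4.png

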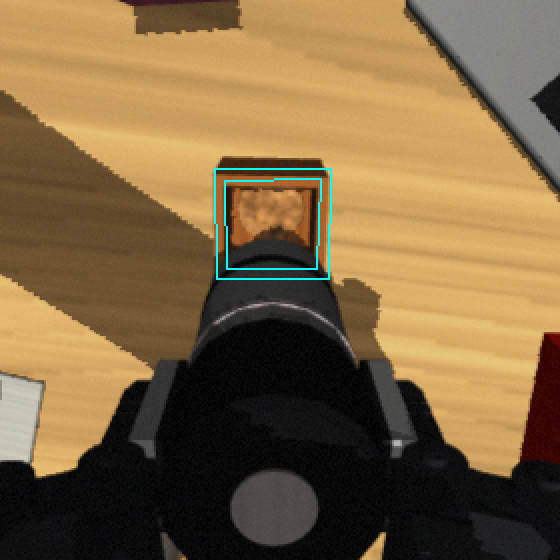

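Wrist view 4: the held cartridge is foot-down in the jaws, and the free pocket with cork is in view at (272,210) of the crop. The predicted rim fits to within about 3 mm, so I'll check its edges numerically.

```bash
python3 - <<'E'
from h import *
s=read_state();im=capture('wrist');C=cam('wrist',s)
g=im.astype(int)
print('col 250 rows134-158',[(v,g[v,245:256].mean(0).astype(int).tolist()) for v in range(134,160)])
print('row 155-160 cols',[(u,g[157:162,u].mean(0).astype(int).tolist()) for u in range(222,292)])
Rz=R.from_euler('z',.14).as_matrix();c=np.array([.429,.378,0])
for n,P in dict(outb=(-.032,0,0),outt=(-.032,0,.066),inn=(-.026,0,.066),L=(-.018,-.032,.066),Li=(-.018,-.026,.066),Ri=(-.018,.026,.066),Rr=(-.018,.032,.066),inbot=(-.026,0,.006)).items():print(n,proj(C,Rz@np.array(P)+c).round(1))
E
```

```text
col 250 rows134-158 [(134, [218, 173, 103]), (135, [221, 176, 104]), (136, [226, 181, 109]), (137, [227, 184, 112]), (138, [184, 141, 82]), (139, [93, 61, 32]), (140, [65, 37, 18]), (141, [63, 36, 18]), (142, [64, 35, 17]), (143, [69, 38, 19]), (144, [73, 41, 21]), (145, [70, 39, 17]), (146, [66, 37, 17]), (147, [89, 48, 22]), (148, [163, 92, 40]), (149, [173, 98, 42]), (150, [174, 98, 42]), (151, [173, 99, 44]), (152, [172, 98, 43]), (153, [114, 70, 35]), (154, [97, 64, 36]), (155, [151, 101, 56]), (156, [169, 114, 63]), (157, [172, 116, 65]), (158, [175, 119, 66]), (159, [176, 120, 66])]
row 155-160 cols [(222, [210, 165, 99]), (223, [209, 164, 97]), (224, [209, 164, 98]), (225, [210, 165, 99]), (226, [198, 144, 82]), (227, [172, 97, 42]), (228, [173, 98, 42]), (229, [173, 98, 42]), (230, [172, 97, 41]), (231, [145, 81, 35]), (232, [59, 31, 15]), (233, [38, 21, 11]), (234, [39, 22, 10]), (235, [58, 33, 17]), (236, [119, 66, 28]), (237, [171, 98, 43]), (238, [163, 94, 42]), (239, [147, 92, 45]), (240, [159, 106, 57]), (241, [170, 115, 62]), (242, [169, 114, 63]), (243, [164, 111, 61
[... 550 characters left out ...]
71]), (268, [187, 128, 72]), (269, [192, 132, 74]), (270, [178, 121, 64]), (271, [146, 86, 40]), (272, [163, 92, 41]), (273, [168, 95, 43]), (274, [148, 83, 37]), (275, [83, 45, 21]), (276, [36, 19, 8]), (277, [37, 20, 8]), (278, [106, 57, 23]), (279, [172, 98, 41]), (280, [173, 100, 43]), (281, [173, 98, 42]), (282, [173, 98, 42]), (283, [181, 115, 56]), (284, [202, 151, 85]), (285, [210, 165, 98]), (286, [210, 166, 99]), (287, [210, 166, 99]), (288, [211, 166, 99]), (289, [210, 165, 97]), (290, [211, 166, 99]), (291, [210, 165, 99])]
outb [[255.9 135.4]]
outt [[255.8 144. ]]
inn [[255.8 149.4]]
L [[227.  156.6]]
Li [[232.4 156.6]]
Ri [[279.3 156.6]]
Rr [[284.7 156.6]]
inbot [[255.9 140.8]]
```

```bash
python3 - <<'E'
from h import *
plan(((.4325,.3768,.17),Rt(.14,0)),((.4325,.3768,.092),Rt(.14,0)))
E
```

```text
row [-0.121 -0.018  1.013] [ 0.    -0.003 -0.002] |d| mm 102 deg 0
row [-0.122 -0.018  1.793] [ 0.    -0.003 -0.002] |d| mm 180 deg 0
```

{"name": "play_rows", "arguments": {"steps": "-0.12 -0.02 0.3 0 0 0 -1; -0.12 -0.02 0.7 0 0 0 -1; -0.12 -0.02 1 0 0 0 -1; -0.12 -0.02 1 0 0 0 -1"}}

```text
time_s: 9.15
tcp_pos: [0.4315, 0.3765, 0.1698]
orientation: [-0.003, -0.07, 0.998, -0.001]
force: [0.2, -0.1, -1.3]
finger_gap: 0.503
gripper_force: 62.4
```

{"name": "play_rows", "arguments": {"steps": "0 0 0.2 0 0 0 -1; 0 0 0.4 0 0 0 -1; 0 0 0.6 0 0 0 -1; 0 0 0.7 0 0 0 -1; 0 0 0.75 0 0 0 -1; 0 0 0.77 0 0 0 -1; 0 0 0.77 0 0 0 -1"}}

```text
time_s: 10.02
tcp_pos: [0.4318, 0.378, 0.0945]
orientation: [-0.001, -0.07, 0.998, 0.0]
force: [0.2, -0.4, -1.3]
finger_gap: 0.503
gripper_force: 62.4
```

{"name": "play_rows", "arguments": {"steps": "0 0 0.03 0 0 0 -1; 0 0 0.05 0 0 0 -1; 0 0 0.05 0 0 0 -1"}}

```text
time_s: 10.4
tcp_pos: [0.4323, 0.3781, 0.09]
orientation: [-0.001, -0.07, 0.998, 0.001]
force: [0.5, -2.1, 12.0]
finger_gap: 0.501
gripper_force: 63.8
```

{"name": "play_rows", "arguments": {"steps": "0 0 -0.01 0 0 0 -1; 0 0 -0.01 0 0 0 0.3; 0 0 -0.01 0 0 0 0.5; 0 0 -0.01 0 0 0 0.5; 0 0 -0.01 0 0 0 0.5; 0 0 -0.4 0 0 0 0.5; 0 0 -0.9 0 0 0 0.5; 0 0 -1 0 0 0 1"}}

```text
time_s: 11.4
tcp_pos: [0.4327, 0.3788, 0.1921]
orientation: [0.0, -0.07, 0.998, 0.001]
force: [0.3, 0.0, -0.4]
finger_gap: 0.932
gripper_force: 0.0
```

{"name": "play_rows", "arguments": {"steps": "0 0 -0.4 0 0 0 1; 0 0 -0.9 0 0 0 1; 0 0 -0.9 0 0 0 1"}}

```text
time_s: 11.78
tcp_pos: [0.433, 0.3788, 0.2821]
orientation: [0.001, -0.07, 0.998, 0.002]
force: [-0.2, 0.8, -0.6]
finger_gap: 1.002
gripper_force: 0.0
```

```bash
python3 - <<'E'
from h import *
s=read_state();im=capture('wrist');C=cam('wrist',s);cv2.imwrite('pics/w5.png',im[:,:,::-1])
Rz=R.from_euler('z',.14).as_matrix()
c=np.array([.4325,.3775,.13]);q=proj(C,cyl(0,0)[:48]+c);print('expected top',q.min(0),q.max(0))
print([(b['bbox'],b['confidence']) for b in boxes_of('used','wrist')])
# choose grasp yaw for yellow: closing dir perpendicular to jar dir
plan(((.4417,.2,.28),Rt(0.0,0)),((.4417,.0789,.25),Rt(0.0,0)))
E
```

```text
expected top [230.9124364  153.90109021] [277.0121144  198.34038845]
[([232.5, 243.0, 274.3, 295.7], 0.74), ([234.7, 191.6, 273.2, 246.2], 0.61), ([231.8, 140.9, 276.2, 196.5], 0.56)]
row [ 0.154 -1.771 -0.013] [ 0.    -0.004  0.178] |d| mm 178 deg 8
row [ 0.323 -2.97   0.287] [ 0.    -0.004  0.178] |d| mm 300 deg 8
```

View pics/w5.png

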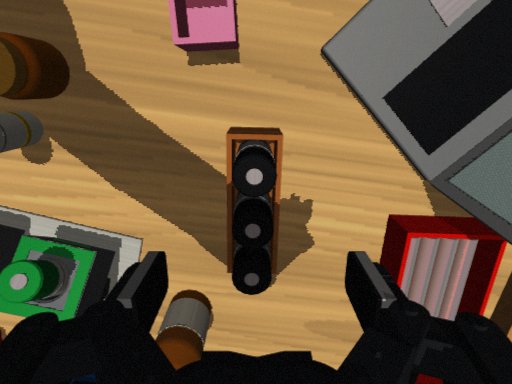

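Wrist view 5: all three black caps stand in the crate, with the placed one at (254,176) upright and seated. Now the blue one.

{"name": "play_rows", "arguments": {"steps": "0.07 -0.45 0 0 0 0.1 1; 0.13 -0.89 0 0 0 0.18 1; 0.13 -0.89 0 0 0 0.18 1"}}

```text
time_s: 12.25
tcp_pos: [0.4322, 0.2844, 0.2778]
orientation: [-0.002, 0.003, 1.0, -0.001]
force: [0.1, -0.2, 0.8]
finger_gap: 1.007
gripper_force: 0.0
```

{"name": "play_rows", "arguments": {"steps": "0 -0.5 0 0 0 0 1; -0.02 -1 0 0 0 0 1"}}

```text
time_s: 12.5
tcp_pos: [0.4331, 0.187, 0.2779]
orientation: [-0.002, -0.0, 1.0, 0.0]
force: [1.0, 0.4, 0.4]
finger_gap: 1.0
gripper_force: 0.0
```

{"name": "play_rows", "arguments": {"steps": "0 -0.5 0 0 0 0 1; -0.02 -1 0 0 0 0 1"}}

```text
time_s: 12.75
tcp_pos: [0.4351, 0.0866, 0.2781]
orientation: [-0.002, 0.0, 1.0, 0.0]
force: [0.6, -0.6, 0.0]
finger_gap: 1.007
gripper_force: 0.0
```

{"name": "play_rows", "arguments": {"steps": "0 -0.5 0 0 0 0 1; -0.02 -1 0 0 0 0 1"}}

```text
time_s: 13.0
tcp_pos: [0.4371, -0.0134, 0.2781]
orientation: [-0.002, -0.0, 1.0, 0.0]
force: [1.7, -0.3, -0.1]
finger_gap: 1.001
gripper_force: 0.0
```

{"name": "play_rows", "arguments": {"steps": "0 -0.5 0 0 0 0 1; -0.02 -1 0 0 0 0 1"}}

```text
time_s: 13.25
tcp_pos: [0.4391, -0.1133, 0.278]
orientation: [-0.002, -0.0, 1.0, 0.0]
force: [1.1, -0.0, 0.2]
finger_gap: 0.998
gripper_force: 0.0
```

{"name": "play_rows", "arguments": {"steps": "0 -0.5 0 0 0 0 1; -0.02 -1 0 0 0 0 1"}}

```text
time_s: 13.5
tcp_pos: [0.4411, -0.2133, 0.2778]
orientation: [-0.002, -0.0, 1.0, 0.0]
force: [1.1, 0.0, 0.5]
finger_gap: 1.003
gripper_force: 0.0
```

{"name": "play_rows", "arguments": {"steps": "0 -0.5 0 0 0 0 1; -0.02 -1 0 0 0 0 1; -0.02 -1 0 0 0 0 1; -0.02 -1 0 0 0 0 1"}}

```text
time_s: 14.0
tcp_pos: [0.4434, -0.3113, 0.2776]
orientation: [-0.002, 0.0, 1.0, 0.001]
force: [0.4, 1.0, -0.0]
finger_gap: 0.999
gripper_force: 0.0
```

```bash
cat > cap.py <<'E'
from h import *
import sys
col,x,y=sys.argv[1],float(sys.argv[2]),float(sys.argv[3])
s=read_state();im=capture('wrist');C=cam('wrist',s)
q=proj(C,cyl(.082,.12)+[x,y,0]);m=mask(im,col,(max(q[:,0].min()-20,5),max(q[:,1].min()-20,5),q[:,0].max()+20,q[:,1].max()+20),0)
f=maskfeat(m);r=least_squares(lambda p:feat(C,cyl(.082,.12)+[p[0],p[1],0])-f,[x,y]);print('cap',r.x,'res',r.fun.round(1),'tcp',s['tcp_pos'])
P=lambda z:((r.x[0],r.x[1],z),Rt(float(sys.argv[4]),0))
plan(P(.19),P(.079))
cv2.imwrite(sys.argv[5],im[:,:,::-1])
E
python3 cap.py blue .4573 -.3565 0 pics/w6.png
```

```text
cap [ 0.46001005 -0.35652465] res [ 0.4 -0.6 -2.1 -3.   1.9  3. ] tcp [ 0.44342977 -0.31131984  0.27762516]
row [-0.168 -0.457  0.879] [ 0.002 -0.005  0.001] |d| mm 100 deg 0
row [-0.172 -0.459  1.989] [ 0.002 -0.005  0.001] |d| mm 205 deg 0
```

{"name": "play_rows", "arguments": {"steps": "-0.08 -0.2 0.4 0 0 0 1; -0.17 -0.46 0.8 0 0 0 1; -0.17 -0.46 0.99 0 0 0 1; -0.17 -0.46 0.99 0 0 0 1"}}

```text
time_s: 14.55
tcp_pos: [0.4597, -0.3567, 0.1784]
orientation: [-0.003, -0.0, 1.0, 0.001]
force: [0.2, 0.3, 0.8]
finger_gap: 0.998
gripper_force: 0.0
```

{"name": "play_rows", "arguments": {"steps": "0 0 0.4 0 0 0 1; 0 0 0.7 0 0 0 1; 0 0 0.99 0 0 0 1; 0 0 0.99 0 0 0 1; 0 0 0.99 0 0 0 0; 0 0 0.99 0 0 0 -1; 0 0 0.99 0 0 0 -1; 0 0 0.99 0 0 0 -1; 0 0 0.99 0 0 0 -1"}}

```text
time_s: 15.68
tcp_pos: [0.4605, -0.3581, 0.0823]
orientation: [-0.001, 0.0, 1.0, -0.0]
force: [-0.6, 4.7, 14.0]
finger_gap: 0.501
gripper_force: 59.2
```

{"name": "play_rows", "arguments": {"steps": "0 0 -0.4 0 0 0 -1; 0 0 -0.9 0 0 0 -1; 0 0 -1 0 0 0 -1"}}

```text
time_s: 16.05
tcp_pos: [0.4611, -0.3589, 0.1845]
orientation: [0.001, 0.0, 1.0, -0.001]
force: [-0.0, -0.1, -3.3]
finger_gap: 0.506
gripper_force: 61.7
```

{"name": "play_rows", "arguments": {"steps": "0 0.2 -0.5 0 0 0 -1; 0 0.6 -0.95 0 0 0 -1; 0 0.9 -1 0 0 0 -1"}}

```text
time_s: 16.42
tcp_pos: [0.4611, -0.2671, 0.2835]
orientation: [0.0, 0.0, 1.0, -0.001]
force: [1.2, -0.4, -3.5]
finger_gap: 0.505
gripper_force: 62.0
```

{"name": "play_rows", "arguments": {"steps": "0 0.5 0 0 0 0 -1; 0 1 0 0 0 0 -1"}}

```text
time_s: 16.68
tcp_pos: [0.4599, -0.1667, 0.2806]
orientation: [-0.002, 0.001, 1.0, 0.0]
force: [0.4, 0.2, -1.1]
finger_gap: 0.504
gripper_force: 61.9
```

{"name": "play_rows", "arguments": {"steps": "0 0.5 0 0 0 0 -1; 0 1 0 0 0 0 -1; 0 1 0 0 0 0 -1"}}

```text
time_s: 17.05
tcp_pos: [0.4602, -0.0648, 0.2808]
orientation: [-0.001, -0.002, 1.0, 0.0]
force: [-0.8, -0.2, -3.1]
finger_gap: 0.503
gripper_force: 62.0
```

```bash
python3 - <<'E'
from h import *
s=read_state();print(s['tcp_pos'],s['finger_gap'],s['force'])
plan(at('blue',.16),at('blue',.11))
E
```

```text
[ 0.46022884 -0.06475513  0.28083552] 0.5033467508909334 [-0.82073244 -0.23267015 -3.08746599]
row [-0.493  0.937  0.472] [ 0.04  -0.67   0.148] |d| mm 116 deg 31
row [-0.743  0.907  0.904] [ 0.04  -0.67   0.148] |d| mm 148 deg 31
```

{"name": "play_rows", "arguments": {"steps": "0 0.3 0 0.01 -0.2 0.05 -1; 0 0.6 0 0.02 -0.4 0.1 -1; -0.2 0.9 0.2 0.03 -0.6 0.13 -1; -0.49 0.94 0.47 0.04 -0.67 0.15 -1; -0.49 0.94 0.47 0.04 -0.67 0.15 -1; -0.49 0.94 0.47 0.04 -0.67 0.15 -1"}}

```text
time_s: 17.8
tcp_pos: [0.5092, 0.0251, 0.2335]
orientation: [0.258, 0.059, 0.964, -0.016]
force: [0.4, -1.0, -2.4]
finger_gap: 0.499
gripper_force: 62.1
```

```bash
python3 - <<'E'
from h import *
s=read_state();im=capture('wrist');C=cam('wrist',s)
T=rot(s['orientation'])
plan(at('blue',.11),at('blue',.019));print('axis err deg',np.degrees(np.arccos(-T[:,2]@F[:,2])))
# predicted mouth circle and frame
a=np.round(proj(C,M['blue']+(F[:,:2]@(.024*np.c_[np.cos(t),np.sin(t)].T)).T)).astype(int)
sq=np.array([[-1,-1,0],[1,-1,0],[1,1,0],[-1,1,0]])*.0441
b=np.round(proj(C,sq@F.T+M['blue'])).astype(int)
c=np.round(proj(C,sq@F.T+M['yellow'])).astype(int)
im=im.copy()
for x in(a,b,c):cv2.polylines(im,[x],True,(255,0,255))
cv2.imwrite('pics/w7.png',im[:,:,::-1])
E
```

```text
row [0.009 0.042 0.5  ] [-0.004 -0.001 -0.008] |d| mm 50 deg 0
row [0.008 0.045 1.41 ] [-0.004 -0.001 -0.008] |d| mm 141 deg 0
axis err deg 0.20935857445347905
```

View pics/w7.png

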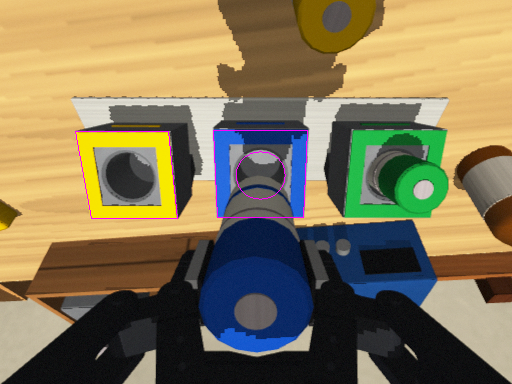

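Wrist view 7: the predicted blue and yellow frames coincide with the real ones, and the blue bore shows at (260,165). The held blue cap's top is at (256,312). I'll measure its offset in the jaws.

```bash
cat > held.py <<'E'
from h import *
import sys
col=sys.argv[1];hb_=float(sys.argv[2])
s=read_state();im=capture('wrist');C=cam('wrist',s);T=rot(s['orientation']);p0=np.array(s['tcp_pos'])
g=im[285:345,225:290].astype(int)
lab=(g.max(2)-g.min(2)<40)&(g.mean(2)>60)
n,l,st,ce=cv2.connectedComponentsWithStats(lab.astype(np.uint8));k=1+np.argmax(st[1:,4]);u=ce[k]+[225,285]
print('label px',u,st[k])
f=lambda d:proj(C,p0+T@[d[0],d[1],-(.120-hb_)])[0]
r=least_squares(lambda d:f(d)-u,[0,0]);print('offset in tool x,y mm',r.x*1e3,'expected px',f([0,0]))
# bore axis target: TCP such that cartridge on axis
E
python3 held.py blue .082
```

```text
label px [255.23368251 311.10475423] [   9    8   43   37 1241]
offset in tool x,y mm [2.65029971 0.31687099] expected px [254.38980111 316.92667056]
```

{"name": "play_rows", "arguments": {"steps": "-0.013 0.04 0.3 0 0 0 -1; -0.013 0.04 0.5 0 0 0 -1; -0.013 0.04 0.65 0 0 0 -1; -0.013 0.04 0.75 0 0 0 -1; -0.013 0.04 0.82 0 0 0 -1; -0.013 0.04 0.86 0 0 0 -1; -0.013 0.04 0.86 0 0 0 -1"}}

```text
time_s: 18.77
tcp_pos: [0.5538, 0.024, 0.1602]
orientation: [0.258, 0.059, 0.964, -0.016]
force: [0.5, -0.8, -1.8]
finger_gap: 0.5
gripper_force: 61.9
```

{"name": "play_rows", "arguments": {"steps": "0 0 0.05 0 0 0 -1; 0 0 0.1 0 0 0 -1; 0 0 0.15 0 0 0 -1; 0 0 0.2 0 0 0 -1"}}

```text
time_s: 19.27
tcp_pos: [0.5638, 0.0229, 0.1422]
orientation: [0.258, 0.059, 0.964, -0.016]
force: [-3.2, -3.6, -1.2]
finger_gap: 0.504
gripper_force: 62.0
```

{"name": "play_rows", "arguments": {"steps": "0 0 0.05 0 0 0 -1; 0 0 0.1 0 0 0 -1; 0 0 0.15 0 0 0 -1; 0 0 0.2 0 0 0 -1; 0 0 0.25 0 0 0 -1; 0 0 0.29 0 0 0 -1; 0 0 0.32 0 0 0 -1"}}

```text
time_s: 20.15
tcp_pos: [0.5796, 0.021, 0.1145]
orientation: [0.258, 0.059, 0.964, -0.016]
force: [-2.7, -3.9, 0.7]
finger_gap: 0.505
gripper_force: 62.0
```

{"name": "play_rows", "arguments": {"steps": "0 0 0.02 0 0 0 -1; 0 0 0.04 0 0 0 -1; 0 0 0.05 0 0 0 -1; 0 0 0.05 0 0 0 -1"}}

```text
time_s: 20.65
tcp_pos: [0.5819, 0.0217, 0.1118]
orientation: [0.259, 0.058, 0.964, -0.016]
force: [-38.6, -2.3, 47.5]
finger_gap: 0.504
gripper_force: 65.3
```

{"name": "play_rows", "arguments": {"steps": "0 0 -0.03 0 0 0 -1; 0 0 -0.03 0 0 0 0; 0 0 -0.03 0 0 0 0.5; 0 0 -0.03 0 0 0 0.6; 0 0 -0.03 0 0 0 0.6; 0 0 -0.4 0 0 0 0.6; 0 0 -0.9 0 0 0 0.6; 0 0 -1 0 0 0 1"}}

```text
time_s: 21.65
tcp_pos: [0.5321, 0.0273, 0.1994]
orientation: [0.26, 0.059, 0.964, -0.016]
force: [0.5, -0.3, -0.7]
finger_gap: 0.982
gripper_force: 0.0
```

{"name": "play_rows", "arguments": {"steps": "0 0 -0.5 0 0 0 1; 0 0 -0.9 0 0 0 1; 0 0 -0.9 0 0 0 1; 0 0 -0.9 0 0 0 1"}}

```text
time_s: 22.15
tcp_pos: [0.4878, 0.032, 0.275]
orientation: [0.259, 0.059, 0.964, -0.016]
force: [0.7, -0.5, -0.2]
finger_gap: 1.0
gripper_force: 0.0
```

```bash
python3 - <<'E'
from h import *
s=read_state();im=capture('wrist');C=cam('wrist',s)
p=M['blue']+F@[-.001,0,.056];q=proj(C,p+(F[:,:2]@(.022*np.c_[np.cos(t),np.sin(t)].T)).T)
im=im.copy();cv2.polylines(im,[np.round(q).astype(int)],True,(255,0,255));cv2.imwrite('pics/w8.png',im[:,:,::-1])
np.save('w8.npy',np.r_[s['tcp_pos'],s['orientation']]);print(s['tcp_pos'])
plan(((.42,.0789,.28),Rt(0.0,0)))
E
```

```text
[0.48777665 0.03200986 0.27501225]
row [ 0.603  0.382 -0.412] [-0.04   0.665 -0.152] |d| mm 82 deg 31
```

View pics/w8.png

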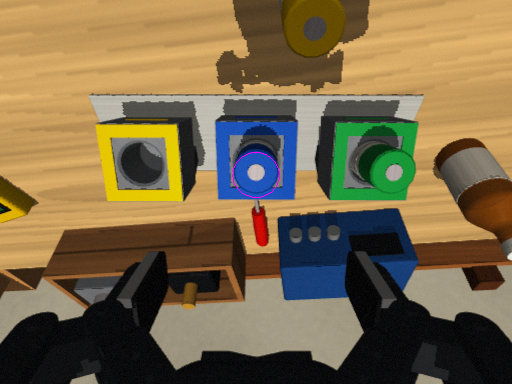

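Wrist view 8: the blue cartridge sits in the blue holder and its cap top at (256,172) matches the fully-home prediction. Next is yellow.

{"name": "play_rows", "arguments": {"steps": "0.2 0.1 -0.2 -0.01 0.2 -0.05 1; 0.4 0.2 -0.35 -0.02 0.4 -0.1 1; 0.6 0.38 -0.41 -0.04 0.6 -0.15 1; 0.6 0.38 -0.41 -0.04 0.665 -0.15 1; 0.6 0.38 -0.41 -0.04 0.665 -0.15 1; 0.6 0.38 -0.41 -0.04 0.665 -0.15 1"}}

```text
time_s: 22.95
tcp_pos: [0.4202, 0.0787, 0.2799]
orientation: [0.0, 0.001, 1.0, -0.0]
force: [0.4, 0.5, 0.3]
finger_gap: 0.999
gripper_force: 0.0
```

```bash
python3 cap.py yellow .4417 .0788 0 pics/w9.png
```

```text
cap [0.44194547 0.07905206] res [-0.1 -0.2 -0.5 -0.8  0.5  1. ] tcp [0.42023211 0.07872867 0.27988069]
row [-0.217  0.004  0.902] [-0.     0.002 -0.001] |d| mm 93 deg 0
row [-0.215  0.004  2.012] [-0.     0.002 -0.001] |d| mm 202 deg 0
```

{"name": "play_rows", "arguments": {"steps": "-0.1 0 0.4 0 0 0 1; -0.21 0 0.8 0 0 0 1; -0.21 0 1 0 0 0 1; -0.21 0 1 0 0 0 1"}}

```text
time_s: 23.5
tcp_pos: [0.4406, 0.0788, 0.1798]
orientation: [-0.0, 0.0, 1.0, 0.0]
force: [-0.4, -0.1, 1.2]
finger_gap: 1.006
gripper_force: 0.0
```

{"name": "play_rows", "arguments": {"steps": "0 0 0.4 0 0 0 1; 0 0 0.7 0 0 0 1; 0 0 0.99 0 0 0 1; 0 0 0.99 0 0 0 1; 0 0 0.99 0 0 0 0; 0 0 0.99 0 0 0 -1; 0 0 0.99 0 0 0 -1; 0 0 0.99 0 0 0 -1; 0 0 0.99 0 0 0 -1"}}

```text
time_s: 24.62
tcp_pos: [0.4425, 0.0789, 0.083]
orientation: [0.002, 0.001, 1.0, -0.0]
force: [-2.0, -2.2, 17.9]
finger_gap: 0.501
gripper_force: 58.8
```

{"name": "play_rows", "arguments": {"steps": "0 0 -0.4 0 0 0 -1; 0 0 -0.9 0 0 0 -1; 0 0 -1 0 0 0 -1"}}

```text
time_s: 25.0
tcp_pos: [0.4427, 0.0791, 0.1846]
orientation: [0.003, 0.001, 1.0, -0.0]
force: [-0.2, -0.3, -2.5]
finger_gap: 0.497
gripper_force: 61.8
```

{"name": "play_rows", "arguments": {"steps": "0 -0.2 -0.5 0 0 0 -1; 0 -0.6 -0.95 0 0 0 -1; 0 -0.9 -1 0 0 0 -1; 0 -0.9 -1 0 0 0 -1"}}

```text
time_s: 25.5
tcp_pos: [0.4411, -0.0133, 0.2816]
orientation: [0.001, 0.002, 1.0, -0.0]
force: [0.8, 0.3, -2.1]
finger_gap: 0.5
gripper_force: 62.1
```

```bash
python3 - <<'E'
from h import *
s=read_state();print(s['tcp_pos'],s['finger_gap'],s['force'])
plan(at('yellow',.16))
E
```

```text
[ 0.44111495 -0.01329403  0.28164365] 0.50029454854197 [ 0.82558044  0.31950222 -2.11535551]
row [-0.536 -0.862  0.482] [ 0.036 -0.664  0.137] |d| mm 112 deg 31
```

{"name": "play_rows", "arguments": {"steps": "0 -0.4 0 0.01 -0.2 0.05 -1; 0 -0.86 0 0.02 -0.4 0.1 -1; -0.2 -0.86 0.2 0.03 -0.6 0.13 -1; -0.53 -0.86 0.48 0.035 -0.665 0.137 -1; -0.53 -0.86 0.48 0.035 -0.665 0.137 -1; -0.53 -0.86 0.48 0.035 -0.665 0.137 -1; -0.53 -0.86 0.48 0.035 -0.665 0.137 -1"}}

```text
time_s: 26.38
tcp_pos: [0.4942, -0.0971, 0.2343]
orientation: [0.259, 0.054, 0.964, -0.014]
force: [-0.3, -0.3, -1.4]
finger_gap: 0.502
gripper_force: 62.2
```

```bash
python3 - <<'E'
from h import *
s=read_state();C=cam('wrist',s);T=rot(s['orientation'])
plan(at('yellow',.11),at('yellow',.019));print('axis err deg',np.degrees(np.arccos(-T[:,2]@F[:,2])),s['tcp_pos'])
im=capture('wrist').copy();a=np.round(proj(C,M['yellow']+(F[:,:2]@(.024*np.c_[np.cos(t),np.sin(t)].T)).T)).astype(int)
sq=np.array([[-1,-1,0],[1,-1,0],[1,1,0],[-1,1,0]])*.0441
b=np.round(proj(C,sq@F.T+M['yellow'])).astype(int)
for x in(a,b):cv2.polylines(im,[x],True,(255,0,255))
cv2.imwrite('pics/w10.png',im[:,:,::-1])
E
python3 held.py yellow .083
```

```text
row [ 0.    -0.029  0.508] [0.004 0.001 0.004] |d| mm 51 deg 0
row [ 0.    -0.032  1.418] [0.004 0.001 0.004] |d| mm 142 deg 0
axis err deg 0.18309749800018305 [ 0.49421358 -0.09705816  0.23426232]
label px [256.24271845 315.43601059] [  11   14   42   34 1133]
offset in tool x,y mm [-0.16287412  0.69875501] expected px [254.40109992 315.08117267]
```

View pics/w10.png

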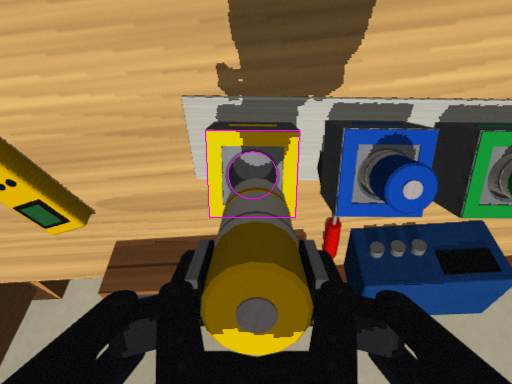

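Wrist view 10: the yellow bore at (254,170) lies within the predicted circle, and the held cap is centred at (257,315). Inserting.

{"name": "play_rows", "arguments": {"steps": "0 -0.033 0.3 0 0 0 -1; 0 -0.033 0.5 0 0 0 -1; 0 -0.033 0.65 0 0 0 -1; 0 -0.033 0.75 0 0 0 -1; 0 -0.033 0.82 0 0 0 -1; 0 -0.033 0.86 0 0 0 -1; 0 -0.033 0.86 0 0 0 -1"}}

```text
time_s: 27.35
tcp_pos: [0.5367, -0.1052, 0.1593]
orientation: [0.258, 0.054, 0.964, -0.014]
force: [0.0, -0.2, -1.1]
finger_gap: 0.498
gripper_force: 62.2
```

{"name": "play_rows", "arguments": {"steps": "0 0 0.05 0 0 0 -1; 0 0 0.1 0 0 0 -1; 0 0 0.15 0 0 0 -1; 0 0 0.2 0 0 0 -1"}}

```text
time_s: 27.85
tcp_pos: [0.5466, -0.1066, 0.1422]
orientation: [0.259, 0.054, 0.964, -0.014]
force: [-0.1, 0.7, -0.9]
finger_gap: 0.5
gripper_force: 62.2
```

{"name": "play_rows", "arguments": {"steps": "0 0 0.05 0 0 0 -1; 0 0 0.1 0 0 0 -1; 0 0 0.15 0 0 0 -1; 0 0 0.2 0 0 0 -1; 0 0 0.25 0 0 0 -1; 0 0 0.3 0 0 0 -1; 0 0 0.33 0 0 0 -1"}}

```text
time_s: 28.72
tcp_pos: [0.5631, -0.1082, 0.1134]
orientation: [0.259, 0.054, 0.964, -0.014]
force: [-0.1, -0.1, -1.8]
finger_gap: 0.501
gripper_force: 62.2
```

{"name": "play_rows", "arguments": {"steps": "0 0 0.02 0 0 0 -1; 0 0 0.035 0 0 0 -1; 0 0 0.045 0 0 0 -1; 0 0 0.045 0 0 0 -1"}}

```text
time_s: 29.22
tcp_pos: [0.565, -0.1081, 0.1108]
orientation: [0.259, 0.053, 0.964, -0.014]
force: [-37.3, 4.7, 49.2]
finger_gap: 0.502
gripper_force: 68.0
```

Bottomed at the expected depth; release and retreat.

{"name": "play_rows", "arguments": {"steps": "0 0 -0.03 0 0 0 -1; 0 0 -0.03 0 0 0 0; 0 0 -0.03 0 0 0 0.5; 0 0 -0.03 0 0 0 0.6; 0 0 -0.03 0 0 0 0.6; 0 0 -0.4 0 0 0 0.6; 0 0 -0.9 0 0 0 0.6; 0 0 -1 0 0 0 1"}}

```text
time_s: 30.22
tcp_pos: [0.5188, -0.1038, 0.1919]
orientation: [0.259, 0.055, 0.964, -0.014]
force: [0.0, -1.1, 0.5]
finger_gap: 0.981
gripper_force: 0.0
```

{"name": "play_rows", "arguments": {"steps": "0 0 -0.5 0 0 0 1; 0 0 -0.9 0 0 0 1; 0 0 -0.9 0 0 0 1; 0 0 -0.9 0 0 0 1"}}

```text
time_s: 30.72
tcp_pos: [0.4728, -0.1037, 0.2616]
orientation: [0.252, 0.059, 0.966, -0.017]
force: [0.2, -0.7, -1.6]
finger_gap: 1.003
gripper_force: 0.0
```

```bash
python3 - <<'E'
from h import *
s=read_state();im=capture('wrist').copy();C=cam('wrist',s)
for c in('yellow','blue'):
    p=M[c]+F@[-.001,0,.056];q=proj(C,p+(F[:,:2]@(.022*np.c_[np.cos(t),np.sin(t)].T)).T)
    cv2.polylines(im,[np.round(q).astype(int)],True,(255,0,255))
sc=capture('scene')[90:290,110:410]
cv2.imwrite('pics/w11.png',np.vstack([cv2.resize(im,(400,300)),cv2.resize(sc,(400,267))])[:,:,::-1])
E
```

```text
(no output)
```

View pics/w11.png

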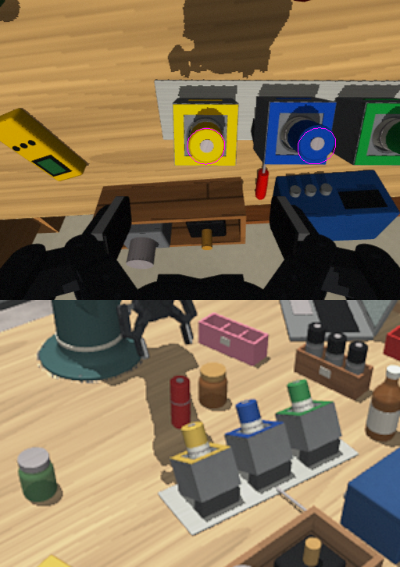

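The final views show the yellow and blue caps matching their fully-home predictions and three black caps upright in the crate. The gripper is clear of everything.

```bash
python3 -c "
from rig import *
print(sign_off())"
```

```text
the job is handed in; nothing more can be done
None
```

The job is handed in at about 31 s: the used cartridge stands upright in the crate's free pocket, and the blue and yellow cartridges are fully home in their holders, all released; the sign-off returned no verdict.

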